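Line up the quarter-turn fastener and hold the control box cover shut

TASK

A candle mould has been left standing on the sprung cover of the small control box: first lift it off and stand it upright on the bench, clear of the box, and let go of it. Then, with the cover still up, turn the wing of the quarter-turn fastener until its slot line points at the two ribs on the cover beside it, and after that press the cover fully down onto its frame and finish while still holding it pressed there. Do not tip the mould over, and leave the cup, the tin and the pliers where they are.

Things in the scene. Friction and masses are not known exactly. Their poses are not given: they have to be found in the camera images.
- ctrl_box: Grey control box fixed to the bench, 128 x 188 mm, frame top 58 mm above the bench; feet reach 79 mm either side along x, a cable gland 110 mm to -y. Origin: centre of its underside; x across its short side, y along its long side, z up. Over the frame lies a sprung aluminium cover with a guide screw at each corner (11 mm head, 53 mm in x, 83 mm in y from the middle, top 76.5 mm above the bench).
- cover (a joint): How far the 126 x 186 x 6 mm cover is pressed down, m: 0 = up, as at the start (its top 72 mm above the bench), 0.008 = home on the frame. Moves straight down without tilting. Springs hold it up: about 4.5 N starts it, 8.5 N brings it home. With the fastener out of line its hidden cross bar stops the cover after about 3 mm.
- cover_middle (a point): Point on the cover's top face, on the box's long centre line, 25 mm from the box's middle towards its -y. Flat bare metal around it once the mould is off (60 mm along the box's y, 90 mm along x); a good place to press. Axes as the box.
- fastener_grip (a point): Middle of the fastener's wing, on its turning axis, 16 mm above the cover's top; on the long centre line, 50 mm from the middle towards the box's +y. Wing: upright steel bar 36 mm long (its x), 10 mm thick (its y), top 28 mm above the cover with a dark slot line, on a disc 38 mm across, 5 mm high. In line when its x is parallel to the box's x, either way round.
- fastener (a joint): Turn of the fastener, rad, growing counter-clockwise seen from above. In line with the ribs at 0 and equally at 3.14; starts between, 0.75 to 2.39. It turns from -0.4 to 3.54, has light friction (0.06 N m) and stays where it is left; the cross bar enters the receptacle within about 0.2 rad of in line.
- mould_centre (a point): Centre, half-way up, of the silicone candle mould standing on the cover: a round upright block 66 mm in diameter and 86 mm high, about 0.25 kg. z along its axis. It starts next to the fastener, at the -y half of the cover. The bench left of the box, around x 0.54, y 0.29 m, is always free to stand it on.
- cup: Open steel dosing cup, 64 mm round, 71 mm high, on the bench right of the box; a bystander. Origin: centre of its underside.
- tin: Closed tinplate box, 77 x 124 x 48 mm, on the bench to the right and behind; a bystander. Origin: centre of its underside, long side along y.
- snips: Small pliers with sleeves, 172 x 54 x 12 mm, lying flat on the bench, left and in front; a bystander. Origin: centre of the underside, length along x.
- ribs (a point): Midpoint between the two ribs on the cover's top face, on the fastener's axis. Each rib is 18 x 4 mm, 2 mm high, and lies along the box's x, from 28 to 46 mm either side of the axis. Axes as the box.

How it is judged:
By the outcome, as a careful person would: the job done as asked, in the order asked, and still so for the second after the job is handed in, while the arm keeps its last pose, push and grip.
It also fails if it takes over 64 s, if anything falls off the work surface, if the arm or the gripper's body presses on something with over 40 N, if the wrist force passes 120 N, or if a joint passes its speed limit or range.

ROBOT

A 6-joint arm with a two-finger parallel gripper is mounted at the origin on a cart in front of the work surface, level with it; the furniture and walls round the work are solid. World frame = base frame: x ahead of the robot, y to its left, z up, the work surface at z = 0. Lengths are in m, angles in degrees, forces in N, time in s.
With the tool pointing down it reaches from about 0.375 to 0.9 m from the base axis. Payload 3.1 kg.
Tool frame: the origin (TCP) lies on the centre line of the jaws, within the pads' length; the fingertips stand 14 mm ahead of it and the grasp point (between the pads) lies 5 mm behind it (bot.tips_ahead is the distance from the TCP to the fingertips, in m); z points along the fingers, y is the line along which they close (so a half turn about z gives the same grasp; the last joint's range is limited). The gripper opens to 87 mm and grips with 3 to 60 N. Pads are 19 mm wide; open, the fingers measure 117 mm over their backs; the gripper's body (75 mm by 190 mm) begins 51 mm behind the grasp point.
Start: joints at [-86.087, 30.224, 82.088, -0, 67.689, -10.227], TCP at [0.153, -0.606, 0.237] pointing down, gripper open.
Joint ranges: [-176.69, 176.69], [-43.24, 126.21], [12.49, 139.97], [-82, 262], [0, 151.66], [-163.58, 163.58]. Speed limits (degrees/s): [159.86, 159.86, 180, 180, 180, 180].

INTERFACE

Orientations are given as a 3x3 rotation matrix whose columns are the frame's x, y, z axes.
In Python, from rig import bot gives the robot as it stands.
- The arm moves only by the tool play_rows, never from a script. Its argument "moves" is a list that holds one entry, the list of rows, each a list of 6 numbers: the shift along the tool's x, y, z in mm, then the turn, a rotation vector about the tool's x, y, z in rad. A call has 1 to 5 rows; each row shifts and turns the commanded pose from where the row before left it, along the tool's axes as they then stand; what a row does not reach is not made up. A row lasts 1/10 s, in which the tool goes at most 50 mm and 8.59 degrees, less where a joint would pass 70% of its speed; a pose out of reach is approached as far as the arm can. A call with a gripper value outside its range is refused whole. "fingers" is the opening, from -1 (shut) to 1 (fully open), set as the call begins (left out, the last holds). The fingers move at their own pace and stop on an object; the grip force is fixed at half the most. Time passes only in rows, so rows that do not move let the fingers close. It gives the time, the measured TCP pose, the force, the opening and the grip force at its end, in the units of the state.
- bot.read_state(): the state, without advancing time (a new reading comes with each control period).
- bot.capture(name): name is "scene" or "top"; returns a dict with "image" (384x512x3 uint8, blue, green, red), "fx", "fy", "cx", "cy" (pixels), "R" (3x3) and "t" (3): a world point X has camera coordinates R X + t. Camera axes: x right, y down, z forward; pixel columns grow to the right and rows downward; lengths in m; the calibration is good to about 2 mm. A picture is of the moment at which its call begins. There is no depth.
- bot.hand_in(): hands the job in; it is judged then, once.
Trained networks look in a picture, given as the dict that the camera call returned (one of the last four; its "shot" number tells which), for a name from the list of things; names that differ only in an ending like _2 or _b are one class to them, and where a whole thing is asked for, a point or a joint stands for the part that bears it (a point fixed in the world has none). Each returns a list of dicts, best first, with "confidence" (0 to 1); they miss things now and then, are a little off and sometimes report something else, mostly with a low value. They report only what shows in the picture. A call takes as long as a camera call.
- bot.search_frame(picture, query): "centre" ([column, row] in pixels, amid what is visible of it).
- bot.silhouettes(picture, query): "pixels" (384x512 bool, what is visible of it) and "centre" ([column, row] in pixels, amid what is visible of it).
- bot.pinpoint(picture, query): "centre" ([column, row] in pixels: a listed point, or the origin of a listed thing).
The state is a dict: "time_s": time; "joint_positions": joint angles; "qvel": joint speeds; "tau": joint torques, N m; "position": TCP position; "tcp_rot": TCP orientation; "force": force on the tool from outside, world axes, zero at the start; "moment": the same for the moment, N m; "opening": opening from 0.0 (shut) to 1.0 (fully open); "grasp_force": force on a finger pad.
Only numpy, scipy, OpenCV 4.12 (cv2) and the standard library are available. Lean on these libraries where they do the work, as an engineer would, in place of code of your own. Each camera call takes 0.05 s, during which the arm holds its last target. There are 200 camera calls.

## Working session

There is one attempt and no reset: what is moved stays moved. The work goes in short steps, Python scripts to look and compute and a tool call to move; the robot and the scene stay as the last step left them, time stands still between calls to the robot, and variables do not carry over. Pictures are saved under pics/ and viewed, at most 10 in all, crops included, and the job is handed in when it is done.

Besides the shell and the picture viewer there is one more tool, called after "Request:" as name(argument=value, ...) on one line, values as JSON. play_rows: Moves the arm, as the interface text tells. Its arguments: {"type":"object","properties":{"moves":{"type":"array","items":{"type":"array","items":{"type":"array","items":{"type":"number"}}}},"fingers":{"type":"number"}},"required":["moves"]}

```bash
mkdir -p pics; ls; cat > h.py <<'E'
import numpy as np, cv2
from rig import bot
def ray(p,uv):
    R=np.array(p["R"]);t=np.array(p["t"])
    d=R.T@np.array([(uv[0]-p["cx"])/p["fx"],(uv[1]-p["cy"])/p["fy"],1]);return -R.T@t,d
def atz(p,uv,z):
    o,d=ray(p,uv);return o+d*(z-o[2])/d[2]
def proj(p,X):
    c=np.array(p["R"])@np.array(X)+np.array(p["t"]);return np.array([p["fx"]*c[0]/c[2]+p["cx"],p["fy"]*c[1]/c[2]+p["cy"]])
def tri(ps,uvs):
    A=0;b=0
    for p,uv in zip(ps,uvs):
        o,d=ray(p,uv);d=d/np.linalg.norm(d);M=np.eye(3)-np.outer(d,d);A=A+M;b=b+M@o
    return np.linalg.solve(A,b)
E
cat > m.py <<'E'
from h import *
ps=[bot.capture(n) for n in("scene","top")]
for n,p in zip(("scene","top"),ps):
    cv2.imwrite(f"pics/{n}0.png",p["image"]); print(n,-np.array(p["R"]).T@np.array(p["t"]))
Z=dict(ctrl_box=0,cover_middle=.072,fastener_grip=.088,mould_centre=.115,cup=0,tin=0,snips=0,ribs=.072)
for q,z in Z.items():
    for n,p in zip("st",ps):
        for r in bot.pinpoint(p,q)[:2]: print(q,n,round(r["confidence"],2),np.round(r["centre"],1),atz(p,r["centre"],z).round(4))
s=bot.read_state();print(s)
E
python3 m.py
```

```text
pics
scene [-0.14947606  1.08424939  1.05338656]
top [ 3.97815109e-01 -1.58065793e-03  1.61781690e+00]
ctrl_box s 0.64 [260.4 217.7] [0.4665 0.0059 0.    ]
ctrl_box t 0.65 [260.1 211. ] [ 0.46   -0.0014  0.    ]
cover_middle s 0.69 [264.6 195.7] [ 0.4668 -0.0241  0.072 ]
cover_middle t 0.67 [265.4 207.5] [ 0.4696 -0.0193  0.072 ]
fastener_grip t 0.4 [244.8 205.5] [0.4742 0.051  0.088 ]
mould_centre s 0.97 [264.2 186.5] [ 0.4642 -0.0173  0.115 ]
mould_centre t 0.57 [267.1 208.6] [ 0.464  -0.0246  0.115 ]
cup s 0.55 [317.5 164.4] [ 0.4289 -0.3736  0.    ]
cup t 0.67 [366.1 224.6] [ 0.419 -0.382  0.   ]
cup t 0.23 [152.4 230.1] [0.3839 0.3821 0.    ]
tin s 0.8 [269.7 148.2] [ 0.645 -0.389  0.   ]
tin t 0.69 [367.9 158.5] [ 0.6583 -0.3887  0.    ]
tin t 0.44 [261.9 212.6] [ 0.4544 -0.008   0.    ]
snips s 0.83 [218.5 304.2] [0.3883 0.3797 0.    ]
snips t 0.79 [156.5 230.6] [0.3825 0.3674 0.    ]
ribs s 0.69 [243.2 208.7] [0.4938 0.0674 0.072 ]
{'time_s': 0.9, 'joint_positions': array([-8.60864409e+01,  3.02209012e+01,  8.20853170e+01,  4.89222780e-04,
        6.76889489e+01, -1.02282507e+01]), 'qvel': array([-0.10241067,  0.03068288,  0.00795488, -0.08142063, -0.06031465,
        0.01151279]), 'tau': array([-1.63708741e-03, -4.40002012e+01, -1.76989084e+01,  6.34312187e-02,
        5.03806933e-02, -5.43534370e-06]), 'position': array([ 0.15272263, -0.60605649,  0.23658962]), 'tcp_rot': array([[ 9.69694779e-01,  2.44319537e-01,  1.36379294e-05],
       [ 2.44319537e-01, -9.69694775e-01, -8.36144868e-05],
       [-7.20402381e-06,  8.44125438e-05, -9.99999996e-01]]), 'force': array([0.44928609, 0.33316829, 0.11957027]), 'moment': array([-0.01157607,  0.01213822, -0.01388527]), 'grasp_force': 0.0, 'opening': 1.0016824048586708}
```

```bash
python3 - <<'E'
import cv2
a=cv2.imread("pics/scene0.png")[140:290,170:350];b=cv2.imread("pics/top0.png")[150:270,190:334]
cv2.imwrite("pics/c1.png",cv2.resize(a,(720,600),interpolation=3));cv2.imwrite("pics/c2.png",cv2.resize(b,(720,600),interpolation=3))
E
```

```text
(no output)
```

View pics/c1.png

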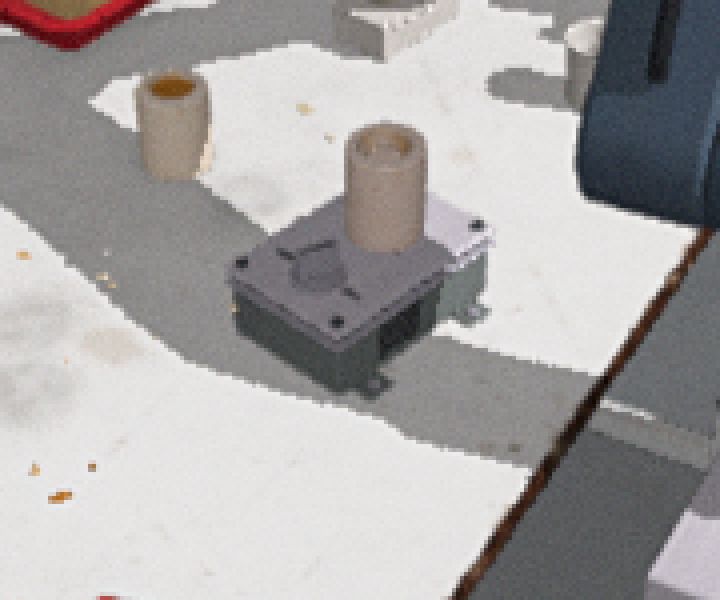

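View pics/c2.png

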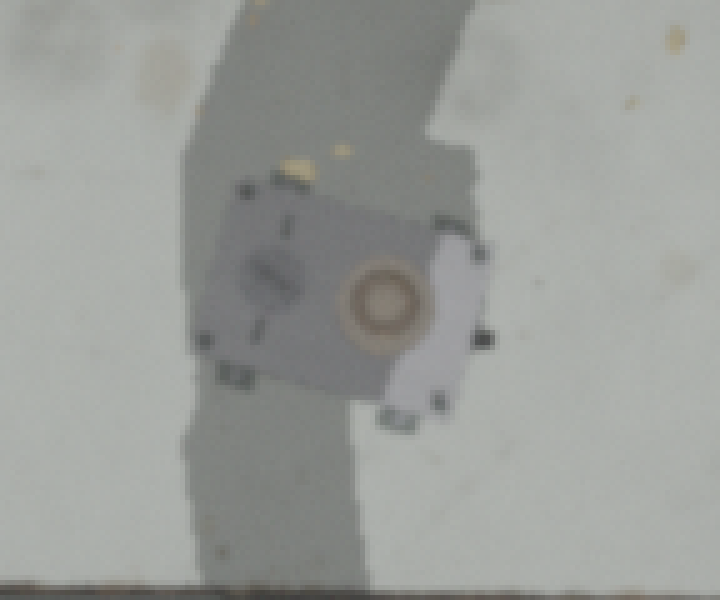

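The crops show the box with its screws at c2 crop pixels (246,190), (480,252), (440,402) and (204,340). The mould top is at (385,300). The fastener is at (272,280), with its slot running from upper left to lower right and the ribs along (288,225) to (257,330). A second beige mould stands on the bench behind it, a lookalike.

```bash
cat > b.py <<'E'
from h import *
p=bot.capture("top");g=cv2.cvtColor(p["image"],6).astype(float)
def cen(c,r=4):
    c=np.array(c)
    for _ in range(3):
        x0,y0=np.round(c).astype(int);w=g[y0-r:y0+r+1,x0-r:x0+r+1];k=np.clip(np.percentile(w,40)-8-w,0,None)
        yy,xx=np.mgrid[y0-r:y0+r+1,x0-r:x0+r+1];c=np.array([(k*xx).sum(),(k*yy).sum()])/k.sum()
    return c
S=[cen((u/5+189.6,v/5+149.6),3) for u,v in[(246,190),(480,252),(440,402),(204,340)]]
W=np.array([atz(p,s,.0765)[:2] for s in S]);M=np.array([[53,83],[53,-83],[-53,-83],[-53,83]])/1000
c=W.mean(0);H=M.T@(W-c);th=np.arctan2(H[0,1]-H[1,0],H[0,0]+H[1,1])
R=np.array([[np.cos(th),-np.sin(th)],[np.sin(th),np.cos(th)]])
print(np.round(S,1).tolist(),"box",c.round(4),"yaw",np.degrees(th),"res mm",((W-c-M@R.T)*1000).round(1).tolist())
f=c+R@[0,.05];print("fast",f,"press",c+R@[0,-.025])
# slot orientation from rectified picture around the fastener, axes of the box, 0.25mm/px
n=240;q=np.float32([proj(p,[*(f+R@np.array(d)),.1])for d in[(-.03,.03),(.03,.03),(.03,-.03),(-.03,-.03)]])
Hm=cv2.getPerspectiveTransform(q,np.float32([[0,0],[n,0],[n,n],[0,n]]))
r=cv2.warpPerspective(g.astype(np.uint8),Hm,(n,n),flags=cv2.INTER_CUBIC);
k=np.zeros((n,n));cv2.circle(k,(120,120),64,1,-1)
w=np.clip(np.median(r[k>0])-r.astype(float)-4,0,None)*k;yy,xx=np.mgrid[:n,:n];X=np.stack([xx,-yy]).reshape(2,-1)
C=np.cov(X,aweights=w.ravel());e,v=np.linalg.eigh(C);print("slot deg in box",np.degrees(np.arctan2(v[1,1],v[0,1]))%180,e,"mean",(np.average(X,axis=1,weights=w.ravel())-[120,-120])/4)
cv2.imwrite("pics/rect.png",cv2.resize(cv2.normalize(r,None,0,255,32),(480,480)))
# mould: silhouettes
for nme in("top","scene"):
    pp=p if nme=="top" else bot.capture("scene")
    for s in bot.silhouettes(pp,"mould_centre")[:2]: 
        v,u=np.nonzero(s["pixels"]);print(nme,s["confidence"],s["centre"],u.min(),u.max(),v.min(),v.max())
print("mould top", atz(p,(385/5+189.6,300/5+149.6),.158))
E
python3 b.py
```

```text
[[238.9, 187.9], [284.9, 199.6], [277.4, 229.9], [230.6, 217.7]] box [0.4647 0.0061] yaw -13.365419649034974 res mm [[-0.7, -1.7], [0.9, 1.2], [-0.1, 0.8], [-0.1, -0.3]]
fast [0.47625689 0.05476827] press [ 0.45891983 -0.0182004 ]
slot deg in box 70.41070227695248 [ 55.67689281 802.45108057] mean [-0.10665476 -0.60677124]
top 0.83 [265.1, 211.3] 257 275 201 220
scene 0.57 [266.8, 184.7] 256 276 171 202
mould top [ 0.45886335 -0.02237874  0.158     ]
```

View pics/rect.png

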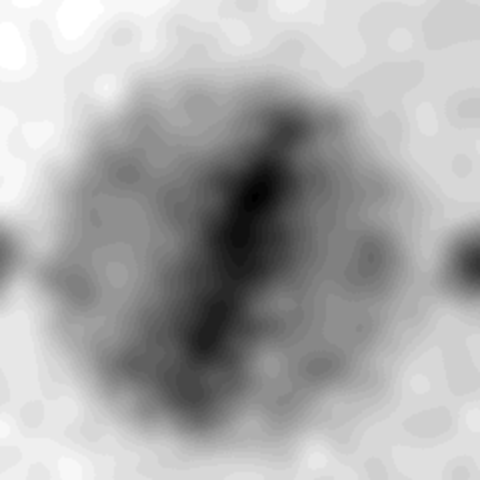

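Request:
play_rows(moves=[[[31.5, -35, 0, 0, 0, 0], [31.5, -35, 0, 0, 0, 0], [31.5, -35, 0, 0, 0, 0], [31.5, -35, 0, 0, 0, 0], [31.5, -35, 0, 0, 0, 0]]], fingers=1)

```text
time_s: 1.6
position: [0.2633, -0.3963, 0.2367]
tcp_rot: [[0.97, 0.244, 0.0], [0.244, -0.97, -0.0], [0.0, 0.001, -1.0]]
force: [0.4, -0.0, 0.0]
opening: 1.004
grasp_force: 0.0
```

Request:
play_rows(moves=[[[31.5, -35, 0, 0, 0, 0], [31.5, -35, 0, 0, 0, 0], [31.5, -35, 0, 0, 0, 0], [31.5, -35, 0, 0, 0, 0], [0, 0, 0, 0, 0, 0]]])

```text
time_s: 2.1
position: [0.3514, -0.2258, 0.2365]
tcp_rot: [[0.968, 0.251, -0.001], [0.251, -0.968, 0.003], [0.0, -0.003, -1.0]]
force: [0.0, -0.4, -0.2]
opening: 1.001
grasp_force: 0.0
```

```bash
cat > g.py <<'E'
import sys
from h import *
from scipy.spatial.transform import Rotation as Ro
# usage: g.py x y z yaw(of tool x, deg) -> tool-frame shift mm and turn
def go(x,y,z,yaw):
    s=bot.read_state();R=s["tcp_rot"];a=np.radians(yaw)
    T=np.array([[np.cos(a),np.sin(a),0],[np.sin(a),-np.cos(a),0],[0,0,-1]])
    print("t",s["time_s"],"pos",s["position"].round(4),"yaw",np.degrees(np.arctan2(R[1,0],R[0,0])).round(2),"F",s["force"].round(1),"open",round(s["opening"],3),"grip",round(s["grasp_force"],1))
    print("shift",(R.T@(np.array([x,y,z])-s["position"])*1000).round(1),"turn",Ro.from_matrix(R.T@T).as_rotvec().round(4),"j",s["joint_positions"].round(1))
if __name__=="__main__": go(*map(float,sys.argv[1:5]))
E
python3 g.py .461 -.022 .237 56
```

```text
t 2.1 pos [ 0.3514 -0.2258  0.2365] yaw 14.55 F [ 0.  -0.4 -0.2] open 1.001 grip 0.0
shift [ 1.572e+02 -1.697e+02  1.000e-01] turn [-0.0031 -0.0013 -0.7234] j [-4.820e+01  1.430e+01  1.102e+02  1.000e-01  5.560e+01  2.720e+01]
```

Request:
play_rows(moves=[[[31, -34, 0, 0, 0, 0], [31, -34, 0, 0, 0, 0], [31, -34, 0, 0, 0, 0], [31, -34, 0, 0, 0, 0], [31, -34, 0, 0, 0, 0]]])

```text
time_s: 2.6
position: [0.4605, -0.0278, 0.2369]
tcp_rot: [[0.97, 0.244, 0.001], [0.244, -0.97, -0.001], [0.001, 0.001, -1.0]]
force: [0.1, -0.5, -0.0]
opening: 1.001
grasp_force: 0.0
```

Request:
play_rows(moves=[[[0, 0, 0, 0, 0, -0.145], [0, 0, 0, 0, 0, -0.145], [0, 0, 0, 0, 0, -0.145], [0, 0, 0, 0, 0, -0.145], [0, 0, 0, 0, 0, -0.145]]])

```text
time_s: 3.1
position: [0.4598, -0.0294, 0.2367]
tcp_rot: [[0.559, 0.829, 0.001], [0.829, -0.559, -0.001], [-0.0, 0.001, -1.0]]
force: [-0.1, 0.2, 0.1]
opening: 0.997
grasp_force: 0.0
```

Request:
play_rows(moves=[[[0, 0, 0, 0, 0, 0], [0, 0, 0, 0, 0, 0]]])

```text
time_s: 3.3
position: [0.4597, -0.0292, 0.2366]
tcp_rot: [[0.567, 0.824, 0.0], [0.824, -0.567, -0.0], [0.0, 0.001, -1.0]]
force: [-0.2, -0.5, 0.0]
opening: 0.998
grasp_force: 0.0
```

```bash
python3 - <<'E'
from h import *
from g import go
go(.461,-.022,.237,56)
ps=[bot.capture(n) for n in("scene","top")]
for n,p in zip(("scene","top"),ps):
    cv2.imwrite(f"pics/{n}1.png",p["image"])
    print(n,"proj of centre guess",proj(p,[.461,-.022,.115]).round(1),"top rim",proj(p,[.461,-.022,.158]).round(1),"base",proj(p,[.461,-.022,.072]).round(1))
cv2.imwrite("pics/c3.png",cv2.resize(ps[0]["image"][110:260,180:340],(640,600),interpolation=3))
E
```

```text
t 3.3 pos [ 0.4597 -0.0292  0.2366] yaw 55.47 F [-0.2 -0.5  0. ] open 0.998 grip 0.0
shift [ 6.7 -3.  -0.4] turn [ 0.0005 -0.     -0.0093] j [-17.6  17.6 104.9  -0.   57.5  17. ]
scene proj of centre guess [265.8 186. ] top rim [265.8 175.1] base [265.8 196.6]
top proj of centre guess [266.3 209.5] top rim [266.5 208.9] base [266.1 210. ]
```

View pics/c3.png

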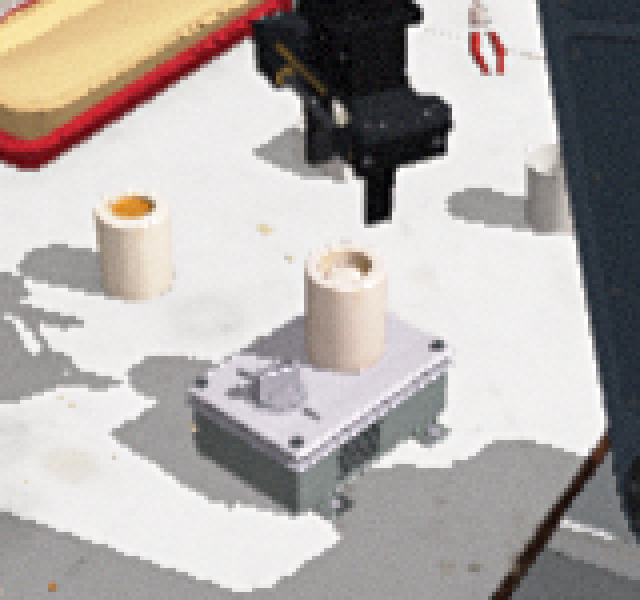

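The mould is clear in this view at crop (346,305), directly below the gripper, and it matches the estimate to within a pixel.

Request:
play_rows(moves=[[[6.5, -3, 0, 0, 0, 0], [0, 0, 30, 0, 0, 0], [0, 0, 30, 0, 0, 0], [0, 0, 0, 0, 0, 0]]])

```text
time_s: 3.8
position: [0.4581, -0.0205, 0.1739]
tcp_rot: [[0.564, 0.826, -0.008], [0.826, -0.564, 0.002], [-0.002, -0.008, -1.0]]
force: [-0.6, 0.3, -0.8]
opening: 0.998
grasp_force: 0.0
```

Request:
play_rows(moves=[[[0, 0, 15, 0, 0, 0], [0, 0, 15, 0, 0, 0], [0, 0, 15, 0, 0, 0], [0, 0, 12, 0, 0, 0], [0, 0, 0, 0, 0, 0]]])

```text
time_s: 4.3
position: [0.4606, -0.0213, 0.1194]
tcp_rot: [[0.564, 0.826, -0.001], [0.826, -0.564, 0.0], [-0.0, -0.001, -1.0]]
force: [-0.8, 1.1, 0.4]
opening: 0.999
grasp_force: 0.0
```

```bash
python3 g.py .461 -.022 .120 56
```

```text
t 4.3 pos [ 0.4606 -0.0213  0.1194] yaw 55.66 F [-0.8  1.1  0.4] open 0.999 grip 0.0
shift [-0.3  0.8 -0.6] turn [-0.0014  0.0004 -0.006 ] j [-16.6  29.4 111.4   0.   39.3  17.8]
```

Request:
play_rows(moves=[[[0, 0, 0, 0, 0, 0], [0, 0, 0, 0, 0, 0], [0, 0, 0, 0, 0, 0], [0, 0, 0, 0, 0, 0], [0, 0, 0, 0, 0, 0]]], fingers=-1)

```text
time_s: 4.8
position: [0.4604, -0.0213, 0.12]
tcp_rot: [[0.564, 0.826, -0.0], [0.826, -0.564, 0.0], [0.0, -0.0, -1.0]]
force: [-1.2, 2.1, 2.6]
opening: 0.741
grasp_force: 30.0
```

Request:
play_rows(moves=[[[0, 0, 0, 0, 0, 0], [0, 0, 0, 0, 0, 0], [0, 0, 0, 0, 0, 0]]])

```text
time_s: 5.1
position: [0.4604, -0.0214, 0.1196]
tcp_rot: [[0.564, 0.826, -0.0], [0.826, -0.564, 0.0], [0.0, -0.001, -1.0]]
force: [-0.8, 1.6, 2.2]
opening: 0.741
grasp_force: 30.0
```

Request:
play_rows(moves=[[[0, 0, -5, 0, 0, 0], [0, 0, -15, 0, 0, 0], [0, 0, -20, 0, 0, 0], [0, 0, -20, 0, 0, 0], [0, 0, -20, 0, 0, 0]]])

```text
time_s: 5.6
position: [0.4606, -0.0218, 0.2002]
tcp_rot: [[0.564, 0.826, -0.0], [0.826, -0.564, -0.0], [-0.001, -0.0, -1.0]]
force: [-0.5, -0.8, -2.5]
opening: 0.738
grasp_force: 30.0
```

```bash
python3 g.py .54 .29 .2 56
```

```text
t 5.6 pos [ 0.4606 -0.0218  0.2002] yaw 55.68 F [-0.5 -0.8 -2.5] open 0.738 grip 30.0
shift [ 302.3 -110.2    0. ] turn [-0.      0.0005 -0.0056] j [-16.6  20.9 107.2  -0.   51.8  17.7]
```

Request:
play_rows(moves=[[[15, -5.5, 0, 0, 0, 0], [30, -11, 0, 0, 0, 0], [35, -12.5, 0, 0, 0, 0], [35, -12.5, 0, 0, 0, 0], [35, -13, 0, 0, 0, 0]]])

```text
time_s: 6.1
position: [0.5006, 0.1341, 0.1995]
tcp_rot: [[0.564, 0.826, 0.0], [0.826, -0.564, -0.001], [-0.0, 0.001, -1.0]]
force: [0.6, -0.4, -1.6]
opening: 0.743
grasp_force: 30.0
```

Request:
play_rows(moves=[[[35, -13, 0, 0, 0, 0], [35, -13, 0, 0, 0, 0], [35, -13, 0, 0, 0, 0], [30, -11, 0, 0, 0, 0], [16, -5.5, 0, 0, 0, 0]]])

```text
time_s: 6.6
position: [0.54, 0.2913, 0.1992]
tcp_rot: [[0.562, 0.827, 0.001], [0.827, -0.562, 0.0], [0.001, 0.0, -1.0]]
force: [0.5, -0.1, -2.2]
opening: 0.738
grasp_force: 30.0
```

Request:
play_rows(moves=[[[0, 0, 25, 0, 0, 0], [0, 0, 40, 0, 0, 0], [0, 0, 40, 0, 0, 0], [0, 0, 25, 0, 0, 0], [0, 0, 0, 0, 0, 0]]])

```text
time_s: 7.1
position: [0.5363, 0.2871, 0.0654]
tcp_rot: [[0.564, 0.826, -0.009], [0.826, -0.564, -0.004], [-0.008, -0.006, -1.0]]
force: [-0.4, -0.5, -1.6]
opening: 0.743
grasp_force: 30.0
```

```bash
python3 g.py .54 .29 .048 56
```

```text
t 7.1 pos [0.5363 0.2871 0.0654] yaw 55.66 F [-0.4 -0.5 -1.6] open 0.743 grip 30.0
shift [ 4.6  1.5 17.4] turn [-0.0057  0.0083 -0.006 ] j [17.7 42.3 91.2 -0.  47.1 52. ]
```

Request:
play_rows(moves=[[[0, 0, 0, 0, 0, 0], [0, 0, 8, 0, 0, 0], [0, 0, 6, 0, 0, 0], [0, 0, 4, 0, 0, 0], [0, 0, 0, 0, 0, 0]]])

```text
time_s: 7.6
position: [0.5392, 0.289, 0.0515]
tcp_rot: [[0.564, 0.826, -0.0], [0.826, -0.564, -0.0], [-0.0, -0.0, -1.0]]
force: [0.2, -0.6, -2.3]
opening: 0.74
grasp_force: 30.0
```

Request:
play_rows(moves=[[[0, 0, 1, 0, 0, 0], [0, 0, 0, 0, 0, 0], [0, 0, 0, 0, 0, 0]]])

```text
time_s: 7.9
position: [0.5396, 0.2892, 0.0508]
tcp_rot: [[0.564, 0.826, 0.0], [0.826, -0.564, 0.0], [0.0, 0.0, -1.0]]
force: [-0.5, -0.4, -1.6]
opening: 0.739
grasp_force: 30.0
```

Request:
play_rows(moves=[[[0, 0, 1.5, 0, 0, 0], [0, 0, 0, 0, 0, 0], [0, 0, 0.5, 0, 0, 0], [0, 0, 0, 0, 0, 0]]])

```text
time_s: 8.3
position: [0.5395, 0.2891, 0.0485]
tcp_rot: [[0.564, 0.826, -0.0], [0.826, -0.564, 0.0], [-0.0, -0.0, -1.0]]
force: [0.8, 0.5, -2.0]
opening: 0.743
grasp_force: 30.0
```

Request:
play_rows(moves=[[[0, 0, 0.5, 0, 0, 0], [0, 0, 0, 0, 0, 0], [0, 0, 0, 0, 0, 0]]])

```text
time_s: 8.6
position: [0.5395, 0.2891, 0.0483]
tcp_rot: [[0.564, 0.826, 0.0], [0.826, -0.564, 0.0], [0.0, 0.0, -1.0]]
force: [-1.0, 0.6, 0.5]
opening: 0.736
grasp_force: 30.0
```

Request:
play_rows(moves=[[[0, 0, 0.3, 0, 0, 0], [0, 0, 0, 0, 0, 0]]])

```text
time_s: 8.8
position: [0.5395, 0.2891, 0.0483]
tcp_rot: [[0.564, 0.826, 0.0], [0.826, -0.564, 0.0], [0.0, 0.0, -1.0]]
force: [-1.1, -0.7, 3.5]
opening: 0.737
grasp_force: 30.0
```

Request:
play_rows(moves=[[[0, 0, 0, 0, 0, 0], [0, 0, 0, 0, 0, 0], [0, 0, 0, 0, 0, 0], [0, 0, 0, 0, 0, 0], [0, 0, 0, 0, 0, 0]]], fingers=1)

```text
time_s: 9.3
position: [0.5395, 0.2891, 0.0476]
tcp_rot: [[0.564, 0.826, -0.0], [0.826, -0.564, 0.0], [-0.0, -0.0, -1.0]]
force: [0.1, 0.5, -0.0]
opening: 0.987
grasp_force: 0.0
```

Request:
play_rows(moves=[[[0, 0, -10, 0, 0, 0], [0, 0, -20, 0, 0, 0], [0, 0, -40, 0, 0, 0], [0, 0, -50, 0, 0, 0], [0, 0, -40, 0, 0, 0]]])

```text
time_s: 9.8
position: [0.5399, 0.2892, 0.2109]
tcp_rot: [[0.564, 0.826, 0.002], [0.826, -0.564, 0.001], [0.002, 0.001, -1.0]]
force: [0.0, -1.1, 0.4]
opening: 0.999
grasp_force: 0.0
```

```bash
sed -i 's#pics/rect.png#pics/rect2.png#' b.py; python3 b.py; python3 - <<'E'
from h import *
from g import go
go(.4763,.0548,.15,56)
p=bot.capture("scene");cv2.imwrite("pics/c4.png",cv2.resize(p["image"][130:280,150:350],(800,600),interpolation=3))
E
```

```text
[[238.5, 187.4], [285.0, 199.6], [277.4, 229.9], [230.4, 217.3]] box [0.4654 0.0066] yaw -13.673158610472909 res mm [[0.0, -0.3], [0.4, 0.6], [-0.5, -0.1], [0.1, -0.2]]
fast [0.47720456 0.05518525] press [ 0.45947584 -0.01768925]
slot deg in box 66.35139978559354 [161.49335892 701.01144961] mean [ 8.6361891  -2.78050436]
top 0.8 [183.0, 187.4] 174 188 179 196
scene 0.63 [191.1, 253.8] 179 203 237 271
mould top [ 0.45886335 -0.02237874  0.158     ]
t 10.0 pos [0.5399 0.2893 0.2096] yaw 55.68 F [-0.2 -1.   0. ] open 0.999 grip 0.0
shift [-229.7   79.5   59.2] turn [ 0.0021 -0.0026 -0.0055] j [17.7 30.9 85.7 -0.  63.2 52.1]
```

View pics/c4.png

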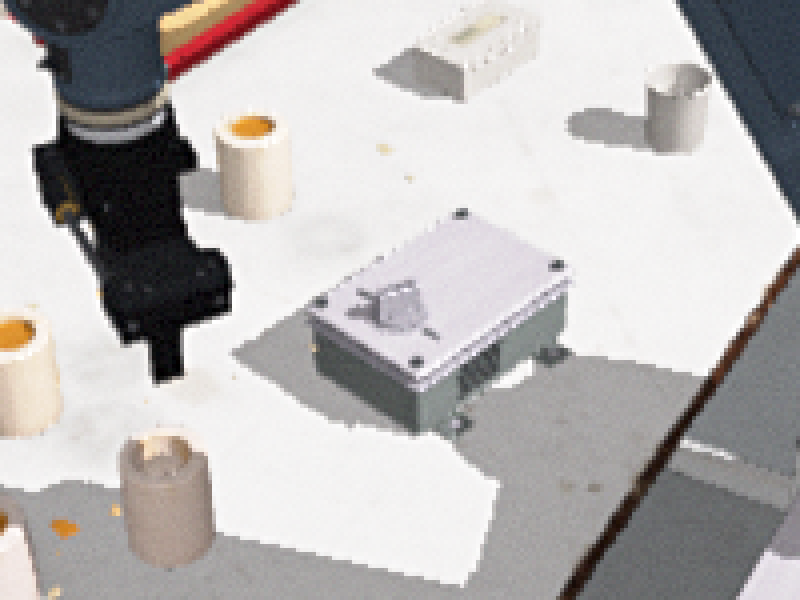

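The mould stands upright on the bench at crop (165,500), clear of the box at (440,320). The wing is visible at (398,305), and the cup, tin and spare moulds are where they were.

Request:
play_rows(moves=[[[-47, 16, 0, 0, 0, 0], [-47, 16, 0, 0, 0, 0], [-47, 16, 0, 0, 0, 0], [-47, 16, 0, 0, 0, 0], [-41, 16, 0, 0, 0, 0]]])

```text
time_s: 10.55
position: [0.4737, 0.0533, 0.2059]
tcp_rot: [[0.564, 0.826, -0.005], [0.826, -0.564, 0.0], [-0.003, -0.005, -1.0]]
force: [0.9, 0.8, -0.4]
opening: 0.997
grasp_force: 0.0
```

Request:
play_rows(moves=[[[0, 0, 35, 0, 0, 0], [0, 0, 35, 0, 0, 0], [0, 0, 10, 0, 0, 0], [0, 0, 0, 0, 0, 0], [0, 0, 0, 0, 0, 0]]])

```text
time_s: 11.05
position: [0.4766, 0.0552, 0.1278]
tcp_rot: [[0.563, 0.826, -0.0], [0.826, -0.563, 0.0], [-0.0, -0.0, -1.0]]
force: [1.0, 0.2, 0.0]
opening: 1.001
grasp_force: 0.0
```

```bash
python3 g.py .4772 .0552 .095 55.3
```

```text
t 11.05 pos [0.4766 0.0552 0.1278] yaw 55.72 F [1.  0.2 0. ] open 1.001 grip 0.0
shift [ 0.4  0.5 32.8] turn [-0.0005  0.0002  0.0073] j [ -6.8  29.4 108.5   0.   42.1  27.5]
```

Request:
play_rows(moves=[[[0, 0.5, 15, 0, 0, 0], [0, 0, 10, 0, 0, 0], [0, 0, 5, 0, 0, 0], [0, 0, 2, 0, 0, 0], [0, 0, 0, 0, 0, 0]]])

```text
time_s: 11.55
position: [0.4769, 0.0547, 0.0959]
tcp_rot: [[0.564, 0.826, 0.0], [0.826, -0.564, 0.0], [0.0, 0.0, -1.0]]
force: [0.4, 0.2, -0.1]
opening: 1.001
grasp_force: 0.0
```

Request:
play_rows(moves=[[[0, 0, 0, 0, 0, 0], [0, 0, 0, 0, 0, 0], [0, 0, 0, 0, 0, 0], [0, 0, 0, 0, 0, 0], [0, 0, 0, 0, 0, 0]]], fingers=-1)

```text
time_s: 12.05
position: [0.4769, 0.0545, 0.0958]
tcp_rot: [[0.564, 0.826, 0.0], [0.826, -0.564, -0.0], [0.0, 0.0, -1.0]]
force: [-0.8, -0.6, -0.0]
opening: 0.63
grasp_force: 0.0
```

Request:
play_rows(moves=[[[0, 0, 0, 0, 0, 0], [0, 0, 0, 0, 0, 0], [0, 0, 0, 0, 0, 0], [0, 0, 0, 0, 0, 0], [0, 0, 0, 0, 0, 0]]])

```text
time_s: 12.55
position: [0.4768, 0.0545, 0.0957]
tcp_rot: [[0.564, 0.826, -0.0], [0.826, -0.564, 0.0], [-0.0, -0.0, -1.0]]
force: [1.2, -0.3, 0.5]
opening: 0.169
grasp_force: 0.0
```

```bash
python3 g.py .4772 .0552 .095 -13.67;python3 -c "
from h import *;print(bot.read_state()['moment'])"
```

```text
t 12.55 pos [0.4768 0.0545 0.0957] yaw 55.68 F [ 1.2 -0.3  0.5] open 0.169 grip 0.0
shift [ 0.7 -0.1  0.7] turn [-1.0000e-04  1.0000e-04  1.2103e+00] j [ -6.8  32.9 109.7   0.   37.4  27.5]
[ 0.01183    -0.11052675 -0.00427039]
```

Request:
play_rows(moves=[[[0, 0, 0, 0, 0, 0], [0, 0, 0, 0, 0, 0], [0, 0, 0, 0, 0, 0], [0, 0, 0, 0, 0, 0]]])

```text
time_s: 12.95
position: [0.4769, 0.0545, 0.0958]
tcp_rot: [[0.564, 0.826, 0.0], [0.826, -0.564, -0.0], [0.0, 0.0, -1.0]]
force: [-0.5, 0.7, 0.1]
opening: 0.111
grasp_force: 29.9
```

Request:
play_rows(moves=[[[0, 0, 0, 0, 0, 0.08], [0, 0, 0, 0, 0, 0.08], [0, 0, 0, 0, 0, 0.08], [0, 0, 0, 0, 0, 0]]])

```text
time_s: 13.35
position: [0.4768, 0.0547, 0.0958]
tcp_rot: [[0.744, 0.668, -0.0], [0.668, -0.744, 0.0], [-0.0, -0.0, -1.0]]
force: [-0.6, 0.3, -0.7]
opening: 0.114
grasp_force: 29.9
```

```bash
python3 g.py .4772 .0552 .095 -13.67;python3 -c "
from h import *;print(bot.read_state()['moment'])"
```

```text
t 13.35 pos [0.4768 0.0547 0.0958] yaw 41.93 F [-0.6  0.3 -0.7] open 0.114 grip 29.9
shift [ 0.7 -0.1  0.8] turn [-2.000e-04  2.000e-04  9.704e-01] j [ -6.8  32.9 109.7   0.   37.4  41.2]
[ 0.06084511 -0.0289066  -0.03498302]
```

Request:
play_rows(moves=[[[0, 0, 0, 0, 0, 0.1], [0, 0, 0, 0, 0, 0.1], [0, 0, 0, 0, 0, 0.1], [0, 0, 0, 0, 0, 0.1], [0, 0, 0, 0, 0, 0.1]]])

```text
time_s: 13.85
position: [0.4765, 0.055, 0.0957]
tcp_rot: [[0.974, 0.228, -0.001], [0.228, -0.974, 0.001], [-0.0, -0.001, -1.0]]
force: [-0.5, 2.2, 0.2]
opening: 0.11
grasp_force: 29.9
```

Request:
play_rows(moves=[[[0, 0, 0, 0, 0, 0.1], [0, 0, 0, 0, 0, 0.1], [0, 0, 0, 0, 0, 0.1], [0, 0, 0, 0, 0, 0.1], [0, 0, 0, 0, 0, 0.07]]])

```text
time_s: 14.35
position: [0.4766, 0.0553, 0.0957]
tcp_rot: [[0.971, -0.238, -0.001], [-0.238, -0.971, 0.001], [-0.001, -0.001, -1.0]]
force: [-0.3, 4.2, 1.5]
opening: 0.111
grasp_force: 29.9
```

Request:
play_rows(moves=[[[0, 0, 0, 0, 0, 0], [0, 0, 0, 0, 0, 0]]])

```text
time_s: 14.55
position: [0.4765, 0.0553, 0.0957]
tcp_rot: [[0.972, -0.234, -0.001], [-0.234, -0.972, 0.001], [-0.001, -0.001, -1.0]]
force: [0.1, 5.2, 0.7]
opening: 0.114
grasp_force: 29.9
```

```bash
python3 g.py .4772 .0552 .095 -13.67
```

```text
t 14.55 pos [0.4765 0.0553 0.0957] yaw -13.56 F [0.1 5.2 0.7] open 0.114 grip 29.9
shift [ 0.7 -0.1  0.7] turn [-0.0011  0.0009  0.0019] j [-6.800e+00  3.290e+01  1.097e+02  1.000e-01  3.740e+01  9.670e+01]
```

Request:
play_rows(moves=[[[0, 0, 0, 0, 0, 0], [0, 0, 0, 0, 0, 0], [0, 0, 0, 0, 0, 0], [0, 0, 0, 0, 0, 0], [0, 0, 0, 0, 0, 0]]], fingers=0.2)

```text
time_s: 15.05
position: [0.477, 0.0543, 0.0958]
tcp_rot: [[0.972, -0.236, 0.0], [-0.236, -0.972, -0.0], [0.0, 0.0, -1.0]]
force: [-0.3, 0.5, 0.1]
opening: 0.479
grasp_force: 0.0
```

Request:
play_rows(moves=[[[0, 0, -10, 0, 0, 0], [0, 0, -25, 0, 0, 0], [0, 0, -35, 0, 0, 0], [0, 0, -40, 0, 0, 0], [0, 0, -40, 0, 0, 0]]])

```text
time_s: 15.55
position: [0.4763, 0.0546, 0.2478]
tcp_rot: [[0.972, -0.236, -0.0], [-0.236, -0.972, -0.0], [-0.0, 0.0, -1.0]]
force: [0.6, 0.4, 0.4]
opening: 0.599
grasp_force: 0.0
```

Request:
play_rows(moves=[[[0, 40, 0, 0, 0, 0], [0, 40, 0, 0, 0, 0], [0, 40, 0, 0, 0, 0], [0, 40, 0, 0, 0, 0], [0, 20, 0, 0, 0, 0]]], fingers=-1)

```text
time_s: 16.05
position: [0.4338, -0.1229, 0.2467]
tcp_rot: [[0.971, -0.238, 0.001], [-0.238, -0.971, -0.002], [0.001, 0.001, -1.0]]
force: [0.3, -0.1, 0.1]
opening: 0.23
grasp_force: 0.0
```

```bash
sed -i 's#pics/rect2.png#pics/rect3.png#' b.py; python3 b.py; python3 g.py .4595 -.0177 .096 -13.67
```

```text
t 16.1 pos [ 0.4339 -0.1247  0.2466] yaw -13.82 F [ 0.2 -1.7 -1. ] open 0.184 grip 0.0
shift [  -0.9 -110.5  150.3] turn [ 0.003  -0.0017 -0.0026] j [-30.2  16.  105.4  -0.2  58.5  73.7]b.py:7: RuntimeWarning: invalid value encountered in divide
  yy,xx=np.mgrid[y0-r:y0+r+1,x0-r:x0+r+1];c=np.array([(k*xx).sum(),(k*yy).sum()])/k.sum()
b.py:6: RuntimeWarning: invalid value encountered in cast
  x0,y0=np.round(c).astype(int);w=g[y0-r:y0+r+1,x0-r:x0+r+1];k=np.clip(np.percentile(w,40)-8-w,0,None)
b.py:6: RuntimeWarning: overflow encountered in scalar subtract
  x0,y0=np.round(c).astype(int);w=g[y0-r:y0+r+1,x0-r:x0+r+1];k=np.clip(np.percentile(w,40)-8-w,0,None)
Traceback (most recent call last):
  File "b.py", line 9, in <module>
    S=[cen((u/5+189.6,v/5+149.6),3) for u,v in[(246,190),(480,252),(440,402),(204,340)]]
       ~~~^^^^^^^^^^^^^^^^^^^^^^^^^
  File "b.py", line 6, in cen
    x0,y0=np.round(c).astype(int);w=g[y0-r:y0+r+1,x0-r:x0+r+1];k=np.clip(np.percentile(w,40)-8-w,0,None)
                                                                         ~~~~~~~~~~~~~^^^^^^
IndexError: index -1 is out of bounds for axis 0 with size 0
```

```bash
python3 - <<'E'
from h import *
p=bot.capture("top");g=p["image"];th=np.radians(-13.67);R=np.array([[np.cos(th),-np.sin(th)],[np.sin(th),np.cos(th)]]);f=np.array([.4772,.0552]);n=400
q=np.float32([proj(p,[*(f+R@np.array(d)),.085])for d in[(-.05,.05),(.05,.05),(.05,-.05),(-.05,-.05)]])
r=cv2.warpPerspective(g,cv2.getPerspectiveTransform(q,np.float32([[0,0],[n,0],[n,n],[0,n]])),(n,n),flags=cv2.INTER_CUBIC)
s=cv2.resize(bot.capture("scene")["image"][180:230,215:265],(400,400),interpolation=3)
cv2.imwrite("pics/c5.png",np.hstack([r,s]))
E
```

```text
(no output)
```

View pics/c5.png

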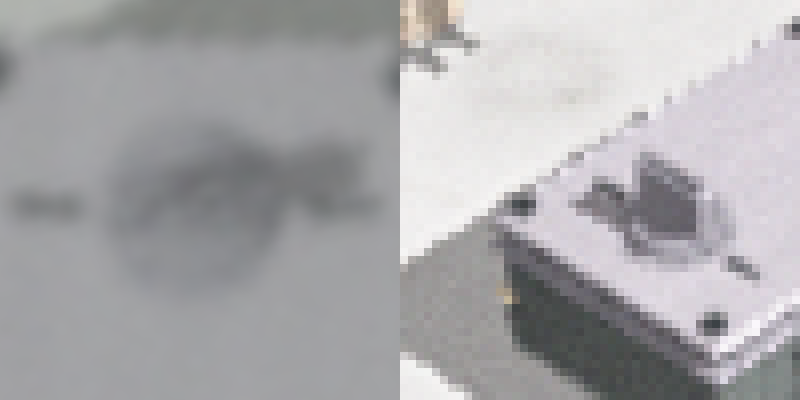

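The ribs lie level at row 205 in the left half, and the wing sits between them, but its shadow to the upper right blurs the slot. In the right half the wing runs along the ribs, from about (640,180) to (700,215). I'll overlay the predicted outlines to check the angle.

```bash
python3 - <<'E'
from h import *
p=bot.capture("scene");th=np.radians(-13.67);o=np.array([215,180]);f=np.array([.4772,.0552])
base=cv2.resize(p["image"][180:230,215:265],(400,400),interpolation=3)
def P(X): return tuple(int(v) for v in (proj(p,X)-o+.5)*8-.5)
out=[]
for a in(0,15):
    im=base.copy();A=th+np.radians(a);u=np.array([np.cos(A),np.sin(A)]);v=np.array([-u[1],u[0]])
    c=[f+u*x+v*y for x,y in[(.018,.005),(.018,-.005),(-.018,-.005),(-.018,.005)]]
    for z in(.1,.077): cv2.polylines(im,[np.array([P([*k,z]) for k in c])],True,(0,0,255),1)
    ub=np.array([np.cos(th),np.sin(th)])
    for s in(1,-1): cv2.line(im,P([*(f+s*.028*ub),.074]),P([*(f+s*.046*ub),.074]),(0,200,0),1)
    out.append(im)
cv2.imwrite("pics/c6.png",np.hstack(out))
E
```

```text
(no output)
```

View pics/c6.png

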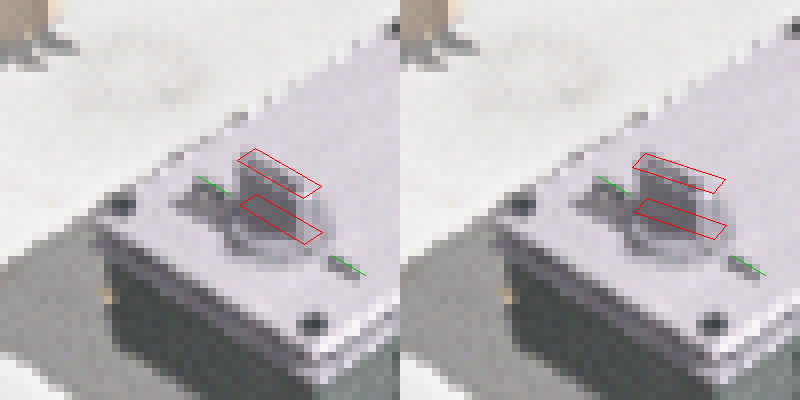

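The left overlay (in line with the ribs) matches the edges of the wing and ribs, and the 15° overlay doesn't. The wing is aligned, so I'll press next.

Request:
play_rows(moves=[[[0, -35, 0, 0, 0, 0], [0, -40, 0, 0, 0, 0], [-1, -35, 0, 0, 0, 0], [0, 0, 0, 0, 0, 0], [0, 0, 0, 0, 0, 0]]], fingers=-1)

```text
time_s: 16.75
position: [0.4591, -0.0115, 0.2459]
tcp_rot: [[0.973, -0.232, -0.0], [-0.232, -0.973, -0.0], [-0.0, 0.0, -1.0]]
force: [1.0, 0.0, 0.9]
opening: 0.005
grasp_force: 0.0
```

Request:
play_rows(moves=[[[0, 0, 40, 0, 0, 0], [0, 0, 50, 0, 0, 0], [0, 0, 40, 0, 0, 0], [0, 0, 15, 0, 0, 0], [0, 0, 0, 0, 0, 0]]])

```text
time_s: 17.25
position: [0.4576, -0.0136, 0.0986]
tcp_rot: [[0.972, -0.237, -0.006], [-0.237, -0.972, 0.001], [-0.006, -0.0, -1.0]]
force: [-0.5, 0.4, -0.0]
opening: 0.008
grasp_force: 0.0
```

Request:
play_rows(moves=[[[0, 0, 0, 0, 0, 0], [0, 0, 0, 0, 0, 0]]])

```text
time_s: 17.45
position: [0.4604, -0.0138, 0.1019]
tcp_rot: [[0.972, -0.236, 0.003], [-0.236, -0.972, -0.001], [0.003, 0.0, -1.0]]
force: [0.3, 0.1, 0.1]
opening: 0.006
grasp_force: 0.0
```

```bash
python3 g.py .4595 -.0177 .086 -13.67
```

```text
t 17.45 pos [ 0.4604 -0.0138  0.1019] yaw -13.67 F [0.3 0.1 0.1] open 0.006 grip 0.0
shift [-0.   4.  15.9] turn [ 0.0001 -0.0028 -0.    ] j [-15.7  31.3 112.3  -0.   36.2  88. ]
```

Request:
play_rows(moves=[[[0, 4, 5, 0, 0, 0], [0, 0, 5, 0, 0, 0], [0, 0, 3, 0, 0, 0], [0, 0, 2, 0, 0, 0], [0, 0, 0, 0, 0, 0]]])

```text
time_s: 17.95
position: [0.4583, -0.0172, 0.0858]
tcp_rot: [[0.972, -0.236, -0.0], [-0.236, -0.972, -0.0], [-0.0, 0.0, -1.0]]
force: [-1.3, -1.6, 5.1]
opening: 0.001
grasp_force: 2.2
```

Request:
play_rows(moves=[[[0, 0, 1, 0, 0, 0], [0, 0, 1, 0, 0, 0], [0, 0, 1, 0, 0, 0], [0, 0, 1, 0, 0, 0], [0, 0, 0, 0, 0, 0]]])

```text
time_s: 18.45
position: [0.4584, -0.0172, 0.082]
tcp_rot: [[0.972, -0.236, 0.0], [-0.236, -0.972, -0.0], [0.0, 0.0, -1.0]]
force: [-2.0, -0.9, 5.7]
opening: 0.001
grasp_force: 3.2
```

Request:
play_rows(moves=[[[0, 0, 1, 0, 0, 0], [0, 0, 1, 0, 0, 0], [0, 0, 1, 0, 0, 0], [0, 0, 0.5, 0, 0, 0], [0, 0, 0, 0, 0, 0]]])

```text
time_s: 18.95
position: [0.4584, -0.0172, 0.0787]
tcp_rot: [[0.972, -0.236, 0.0], [-0.236, -0.972, -0.0], [0.0, 0.0, -1.0]]
force: [-1.3, -1.0, 7.3]
opening: 0.008
grasp_force: 4.0
```

Request:
play_rows(moves=[[[0, 0, 0.5, 0, 0, 0], [0, 0, 0.5, 0, 0, 0], [0, 0, 0, 0, 0, 0]]])

```text
time_s: 19.25
position: [0.4584, -0.0172, 0.0783]
tcp_rot: [[0.972, -0.236, 0.001], [-0.236, -0.972, -0.0], [0.001, 0.0, -1.0]]
force: [-3.3, -0.9, 14.0]
opening: 0.002
grasp_force: 7.0
```

Request:
play_rows(moves=[[[0, 0, 0.5, 0, 0, 0], [0, 0, 0, 0, 0, 0], [0, 0, 0, 0, 0, 0]]])

```text
time_s: 19.55
position: [0.4584, -0.0172, 0.0783]
tcp_rot: [[0.972, -0.236, 0.001], [-0.236, -0.972, -0.001], [0.001, 0.0, -1.0]]
force: [-3.5, -0.9, 19.1]
opening: 0.005
grasp_force: 9.3
```

```bash
python3 - <<'E'
from h import *
p=bot.capture("scene");cv2.imwrite("pics/end.png",cv2.resize(p["image"],(768,576)))
s=bot.read_state();print(s["time_s"],s["force"],s["position"])
E
```

```text
19.6 [-3.19215764 -0.28115557 18.02731939] [ 0.45835384 -0.01714862  0.07828019]
```

View pics/end.png

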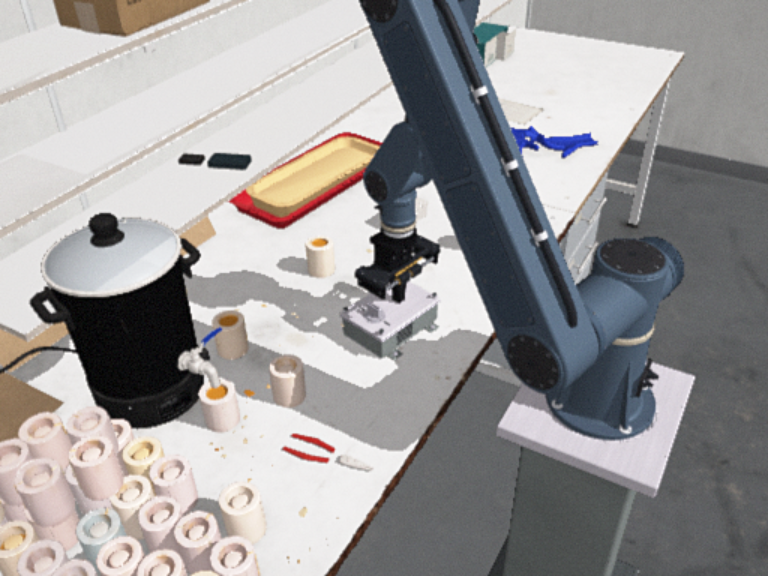

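The mould is upright at (287,380), the gripper is holding the cover down at (395,295), and the pliers at (325,450) are undisturbed.

```bash
python3 -c "
from rig import bot;print(bot.hand_in())"
```

```text
the job is handed in; nothing more can be done
None
```

I stood the mould upright on the bench clear of the box, turned the wing in line with the ribs, and handed the job in at about 20 s with the cover held fully down at about 18 N; no verdict was returned.

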